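# Roll the guide wheels into the roll-in store

### The arm

A 6-joint arm with a two-finger parallel gripper is mounted at the origin on the work surface; the furniture and walls round the work are solid. World frame = base frame: x ahead of the robot, y to its left, z up, the work surface at z = 0. Lengths are in m, angles in rad, forces in N, time in s.
With the tool pointing down it reaches from about 0.275 to 0.825 m from the base axis. Payload 4.9 kg.
Tool frame: the origin (TCP) lies midway between the tips of the shut fingers; the grasp point (between the pads) lies 19 mm behind it (grip_point_offset is the distance from the TCP to the grasp point, in m); z points along the fingers, y is the line along which they close (so a half turn about z gives the same grasp; the last joint's range is limited). The gripper opens to 85 mm and grips with 20 to 120 N. Pads are 22 mm wide; open, the fingers measure 114 mm over their backs; the gripper's body (76 mm by 85 mm) begins 54 mm behind the grasp point. The pads swing forward as they close: fully open they stand 13 mm farther back than shut.
Start: joints at [-1.448, 0.326, -0.193, 1.052, 0, 1.437], TCP at [0.14, -0.532, 0.21] pointing down, gripper open.
Joint ranges: [-2.65, 2.65], [-0.97, 1.79], [-1.3, 1.35], [-1.93, 2.1], [-1.47, 1.37], [-3.14, 3.14]. Speed limits (rad/s): [2.57, 2.57, 3.14, 3.14, 3.14, 3.14].

### API

Orientations are given as a rotation vector (axis times angle).
In Python, from cell import * gives the robot as it stands. Calls block until the motion is done:
- movep(position, orientation): joint-space move of the TCP to a pose.
- move_l(position, velocity=0.15, rot=None, until_force=None): straight line of the TCP; rot=None keeps the orientation; velocity is the mean speed in m/s. With until_force (N) it stops when the force on the tool has changed by that much, and returns True; else False.
- set_joints(angles): joint-space move.
- let_go() and grab(newtons=None): open the fingers fully, or close them until they stop; newtons is the grip in N (None keeps the last).
- sleep(seconds).
- ik(position, orientation): joint angles nearest the present ones, or None.
- get_state(): the state.
- grab_frame(name): name is "side" or "top"; returns a dict with "img" (480x640x3 uint8, red, green, blue), "fx", "fy", "cx", "cy" (pixels), "cam_to_world" (4x4, takes a point from camera to world coordinates). Camera axes: x right, y down, z forward; pixel columns grow to the right and rows downward; lengths in m; the calibration is good to about 2 mm. A picture is of the moment at which its call begins. There is no depth.
A pose or a line that the arm cannot do raises MotionError and nothing moves.
- sign_off(): hands the job in; it is judged then, once.
Trained networks look in the newest picture that a camera, given by its name, has taken for a name from the list of things; names that differ only in an ending like _2 or _b are one class to them, and where a whole thing is asked for, a point or a joint stands for the part that bears it (a point fixed in the world has none). Each returns a list of dicts, best first, with "score" (0 to 1); they miss things now and then, are a little off and sometimes report something else, mostly with a low value. They report only what shows in the picture. A call takes as long as a camera call. They do not tell look-alikes from the thing itself.
- spot_in(camera, name): "centre" ([column, row] in pixels, amid what is visible of it).
- silhouettes(camera, name): "mask" (480x640 bool, what is visible of it) and "centre" ([column, row] in pixels, amid what is visible of it).
- tip_of(camera, name): "centre" ([column, row] in pixels: a listed point, or the origin of a listed thing).
The state is a dict: "clock": time; "q": joint angles; "joint_velocities": joint speeds; "tau": joint torques, N m; "position": TCP position; "eef_rot": TCP orientation; "contact_force": force on the tool from outside, world axes, zero at the start; "wrist_torque": the same for the moment, N m; "finger_gap": opening from 0.0 (shut) to 1.0 (fully open); "grasp_force": force on a finger pad.
Only numpy, scipy, OpenCV 4.12 (cv2) and the standard library are available. Lean on these libraries where they do the work, as an engineer would, in place of code of your own. Each camera call takes 0.05 s, during which the arm holds its last target. There are 200 camera calls.

### The job

Put away the guide wheels that stand in the grey tray: set each one on its rim between the low rails in front of the aluminium roll-in store and roll it in from behind, until every wheel stands completely under the slotted roof; never let a wheel tip over onto its axle end. When all of them are in, lay the black chock flat across the run-in between the two low rails, close in front of the roof, so that no wheel can roll out again. Do not shift the glue bottle or the tape roll.

Things in the scene. Friction and masses are not known exactly. Their poses are not given: they have to be found in the camera images.
- store: fixed aluminium roll-in store; origin at bench height under the middle of its mouth, where the roof begins; x points inward along the lane, y across it, z up. Its floor is a base plate 10 mm thick, from x = -100 to 281 mm. Inside 82 mm wide and 275 mm long to the end stop. Four wheels fit one behind another; one that is pushed in rolls those before it onward
- roof_slot (a point): middle of the roof slot at the mouth. The roof lies 74 (underside) to 78 mm (top) above the bench; its slot, 50 mm wide, runs lengthwise along the middle and is open at the mouth: closed fingers can follow a wheel through it and push, but the axle is too long to pass it
- run_in (a point): middle of the run-in, 45 mm before the mouth, on the base plate (10 mm above the bench): between two low rails, 14 mm higher than the plate, 82 mm apart, 85 mm long, which end at the mouth; open above
- tray: fixed flat grey tray, 175 x 190 x 4 mm, origin under its centre, with low bars along y (10 mm above the bench, 42 mm clear between each pair) that keep the wheels from rolling. Four places in two rows: x = -43 or +43 mm, y = -41 or +41 mm, axles along y
- wheel_0_hub (a point): guide wheel: disc 60 mm in diameter, 24 mm wide, flat faces, dark rim, on a steel axle of 12 mm that sticks out 26 mm on each side (76 mm over all); about 150 g. Point: centre of the hub; y axis along the axle (x, z turn as it rolls). Starts standing on its rim in the tray, hub 34 mm above the bench (40 mm once it stands on the store's base plate). Three or four of the four are present, an absent one is None
- wheel_1_hub (a point): guide wheel: disc 60 mm in diameter, 24 mm wide, flat faces, dark rim, on a steel axle of 12 mm that sticks out 26 mm on each side (76 mm over all); about 150 g. Point: centre of the hub; y axis along the axle (x, z turn as it rolls). Starts standing on its rim in the tray, hub 34 mm above the bench (40 mm once it stands on the store's base plate). Three or four of the four are present, an absent one is None
- wheel_2_hub (a point): guide wheel: disc 60 mm in diameter, 24 mm wide, flat faces, dark rim, on a steel axle of 12 mm that sticks out 26 mm on each side (76 mm over all); about 150 g. Point: centre of the hub; y axis along the axle (x, z turn as it rolls). Starts standing on its rim in the tray, hub 34 mm above the bench (40 mm once it stands on the store's base plate). Three or four of the four are present, an absent one is None
- wheel_3_hub (a point): guide wheel: disc 60 mm in diameter, 24 mm wide, flat faces, dark rim, on a steel axle of 12 mm that sticks out 26 mm on each side (76 mm over all); about 150 g. Point: centre of the hub; y axis along the axle (x, z turn as it rolls). Starts standing on its rim in the tray, hub 34 mm above the bench (40 mm once it stands on the store's base plate). Three or four of the four are present, an absent one is None
- wheel_0: the same guide wheel as a body, origin at its hub. Grip it across the flat faces above the axle; set down it stands by itself, and when pushed it rolls freely and stops within a few cm
- wheel_1: the same guide wheel as a body, origin at its hub. Grip it across the flat faces above the axle; set down it stands by itself, and when pushed it rolls freely and stops within a few cm
- wheel_2: the same guide wheel as a body, origin at its hub. Grip it across the flat faces above the axle; set down it stands by itself, and when pushed it rolls freely and stops within a few cm
- wheel_3: the same guide wheel as a body, origin at its hub. Grip it across the flat faces above the axle; set down it stands by itself, and when pushed it rolls freely and stops within a few cm
- chock_mid (a point): centre (15 mm above its underside) of the chock, a loose black rubber block 28 x 64 x 30 mm (x, y, z), about 150 g, lying on the bench between the tray and the store; grip it across the 28 mm; laid across the lane its y axis is parallel to the store's y axis
- chock: the same chock as a body, origin under its centre
- glue: bystander: white glue bottle, 31 mm in diameter, 112 mm tall, origin under it
- tape_a: bystander: tape roll lying flat, 62 mm in diameter, 18 mm high, origin under it
Mind the look-alikes: they are no part of the job. Leave any yellow look-alike of the wheel_2 alone.

How it is judged:
On the way, in this order (a step that is already met when the one before it is completed fails the run):
1. every wheel stands on its rim completely under the roof of the store (x of wheel_0_hub in the frame of store between 0.026 and 0.255 m and y of wheel_0_hub in the frame of store between -0.02 and 0.02 m and height (world z) of each of wheel_0_hub, wheel_1_hub, wheel_2_hub, wheel_3_hub below 0.046 m and angle between wheel_0_hub's own y axis and vertical between 1.3 and 1.84 rad and linear speed of each of wheel_0, wheel_1, wheel_2, wheel_3 below 0.03 m/s and x of wheel_1_hub in the frame of store between 0.026 and 0.255 m and y of wheel_1_hub in the frame of store between -0.02 and 0.02 m and angle between wheel_1_hub's own y axis and vertical between 1.3 and 1.84 rad and x of wheel_2_hub in the frame of store between 0.026 and 0.255 m and y of wheel_2_hub in the frame of store between -0.02 and 0.02 m and angle between wheel_2_hub's own y axis and vertical between 1.3 and 1.84 rad and x of wheel_3_hub in the frame of store between 0.026 and 0.255 m and y of wheel_3_hub in the frame of store between -0.02 and 0.02 m and angle between wheel_3_hub's own y axis and vertical between 1.3 and 1.84 rad), for 0.2 s.
2. the chock lies across the run-in between the rails in front of the roof (x of chock_mid in the frame of store between -0.075 and 0 m and y of chock_mid in the frame of store between -0.02 and 0.02 m and angle between the y axis of chock_mid and the y axis of store, either way round below 0.3 rad and angle between chock_mid's own z axis and vertical below 0.15 rad and height (world z) of chock_mid below 0.03 m and linear speed of chock below 0.02 m/s), for 0.2 s.
At the end, for the whole second after the job is handed in: every wheel stands upright (axle level within 0.27 rad) in the store, hub at least 26 mm inside the mouth; the chock lies flat between the rails, centre 0 to 75 mm before the mouth, within 20 mm of the lane's middle and 0.3 rad of square; all at rest (all of step 1 and all of step 2); the robot touches nothing.
It fails at once if a wheel tips over (axle more than 0.5 rad from level) (angle between any of wheel_0_hub, wheel_1_hub, wheel_2_hub, wheel_3_hub's own y axis and vertical below 1.07 rad or angle between any of wheel_0_hub, wheel_1_hub, wheel_2_hub, wheel_3_hub's own y axis and vertical above 2.07 rad).
It fails at once if the glue bottle or the tape roll is shifted by more than 30 mm (distance of any of glue, tape_a from where it was at the start of the episode above 0.03 m).
Of wheel_0, wheel_1, wheel_2, wheel_3 only 3 to 4 are there at a start; the rules pass over those that are not, and their reading is None.
At some moment in a run one of chock may be knocked a few centimetres aside while the robot is not near it.
It also fails if it takes over 208 s, if anything falls off the work surface, if the arm or the gripper's body presses on something with over 40 N, if the wrist force passes 120 N, or if a joint passes its speed limit or range.

## Working session

There is one attempt and no reset: what is moved stays moved. The work goes in short steps, each a Python script; the robot and the scene stay as the last script left them, time stands still between calls to the robot, and variables do not carry over. Pictures are saved under pics/ and viewed, at most 14 in all, crops included, and the job is handed in when it is done.

```bash
mkdir -p pics; ls
cat > h.py <<'E'
from cell import *
import numpy as np, cv2
from scipy.spatial.transform import Rotation as R
def snap(cam,fn=None):
    f=grab_frame(cam)
    if fn: cv2.imwrite('pics/'+fn+'.png',f['img'][:,:,::-1])
    return f
def ray(f,px):
    T=np.array(f['cam_to_world']); d=np.array([(px[0]-f['cx'])/f['fx'],(px[1]-f['cy'])/f['fy'],1.])
    return T[:3,3],T[:3,:3]@d
def at_z(f,px,z):
    o,d=ray(f,px); return o+d*(z-o[2])/d[2]
def proj(f,p):
    T=np.array(f['cam_to_world']); c=T[:3,:3].T@(np.array(p)-T[:3,3])
    return np.array([f['fx']*c[0]/c[2]+f['cx'],f['fy']*c[1]/c[2]+f['cy']])
E
python3 - <<'E'
from h import *
np.set_printoptions(precision=4,suppress=True)
for c in ('top','side'):
    f=snap(c,c+'0'); print(c,f['fx'],np.array(f['cam_to_world']))
    for n,z in (('wheel_0_hub',.034),('chock_mid',.015),('roof_slot',.078),('run_in',.01),('store',0),('tray',0),('glue',0),('tape_a',0)):
        for r in tip_of(c,n)[:6]: print(n,round(r['score'],2),np.round(r['centre'],1),at_z(f,r['centre'],z)[:2])
print(get_state())
E
```

```text
pics
top 525.0660481762611 [[ 0.0024 -0.9947  0.1029  0.409 ]
 [-1.     -0.0015  0.0091  0.0519]
 [-0.0089 -0.1029 -0.9947  1.2503]
 [ 0.      0.      0.      1.    ]]
wheel_0_hub 0.81 [268.8 267.9] [0.4809 0.2028]
chock_mid 0.7 [338.3 228.8] [0.5752 0.0414]
chock_mid 0.59 [490.1 254.7] [ 0.5142 -0.316 ]
roof_slot 0.69 [234.  233.9] [0.5549 0.2769]
roof_slot 0.62 [233.1 236.4] [0.5492 0.2788]
roof_slot 0.6 [496.6 249.3] [ 0.5209 -0.3121]
run_in 0.56 [486.4 275. ] [ 0.4666 -0.3074]
run_in 0.48 [267.1 271.7] [0.4734 0.2096]
store 0.57 [489.3 256.8] [ 0.5104 -0.3184]
tray 0.93 [252.3 255.3] [0.5131 0.2469]
glue 0.71 [318.  297.3] [0.4134 0.0893]
glue 0.48 [490.6 255.3] [ 0.514  -0.3216]
tape_a 0.89 [429.7 332.5] [ 0.3318 -0.1736]
tape_a 0.46 [231.9 233.2] [0.5663 0.297 ]
side 465.89617115156113 [[-0.9997  0.0221 -0.013   0.5166]
 [ 0.022   0.473  -0.8808  1.0775]
 [-0.0133 -0.8808 -0.4733  0.6067]
 [ 0.      0.      0.      1.    ]]
wheel_0_hub 0.64 [336.6 281.6] [0.4713 0.2155]
chock_mid 0.55 [296.5 254.5] [0.5647 0.0596]
chock_mid 0.42 [298.7 277. ] [0.5569 0.1639]
roof_slot 0.72 [316
[... 156 characters left out ...]

store 0.7 [300.6 282.7] [0.553  0.1654]
tray 0.67 [313.4 304.9] [0.5237 0.2533]
glue 0.96 [359.7 268.4] [0.4091 0.1085]
glue 0.23 [336.7 301.2] [0.4724 0.2418]
tape_a 0.74 [379.7 217.8] [ 0.3227 -0.1729]
{'clock': 0.9, 'q': array([-1.4482,  0.3261, -0.1926,  1.052 , -0.    ,  1.4366]), 'joint_velocities': array([ 0.0008,  0.0009,  0.001 , -0.0012, -0.0016, -0.0018]), 'tau': array([ -0.0003, -44.3313,  26.2761,   0.0009,  -0.0003,  -0.    ]), 'position': array([ 0.1397, -0.532 ,  0.2103]), 'eef_rot': array([ 3.1156,  0.4022, -0.    ]), 'contact_force': array([ 0.1709, -1.1375,  0.3682]), 'wrist_torque': array([-0.012 , -0.0106,  0.0029]), 'grasp_force': 0.0, 'finger_gap': 1.0011096401927022}
```

View pics/top0.png

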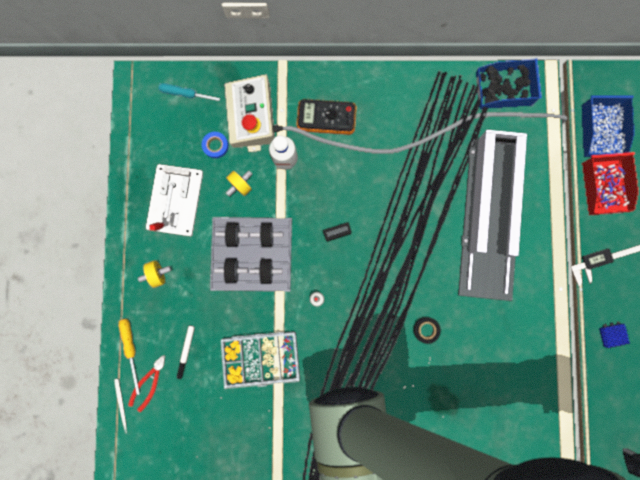

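View pics/side0.png

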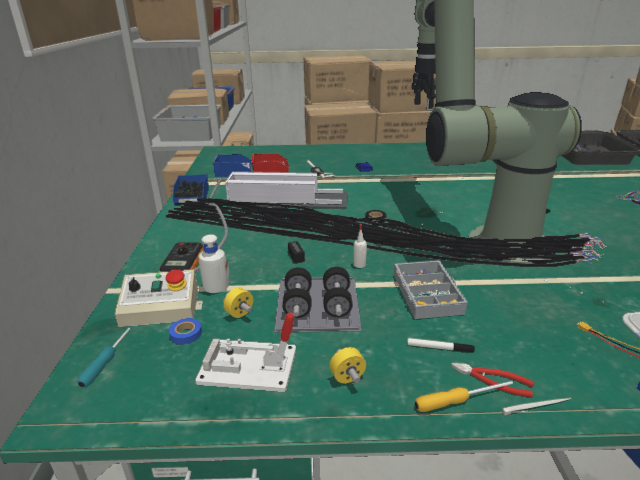

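The top view shows four dark wheels in the tray at about (233,234), (266,234), (231,270) and (266,270), and the chock at (337,231). The store is on the right, with its mouth near (497,253) and its run-in ending near row 298. The glue bottle is at (317,298) and the tape at (427,329). Yellow look-alikes stand outside the tray. Next I'll refine the store, tray and chock poses.

Run:
```python
from h import *
np.set_printoptions(precision=4,suppress=True)
f=snap('top'); im=f['img'][:,:,::-1]
a=cv2.resize(im[120:310,450:540],None,fx=3.1,fy=3.1,interpolation=cv2.INTER_CUBIC)
b=cv2.resize(im[205:300,200:360],None,fx=3,fy=3,interpolation=cv2.INTER_CUBIC)
c=np.zeros((595,780,3),np.uint8); c[:a.shape[0],:a.shape[1]]=a; c[:b.shape[0],290:290+b.shape[1]]=b
for n in ('wheel_0','chock','store','tray'):
    for r in silhouettes('top',n)[:6]:
        m=r['mask'].astype(np.uint8); k,_=cv2.findContours(m,0,2); k=max(k,key=cv2.contourArea)
        print(n,round(r['score'],2),np.round(r['centre'],1),int(m.sum()),cv2.minAreaRect(k))
for r in spot_in('top','wheel_0'): print('spot',r)
cv2.imwrite('pics/crop.png',c)
```

```text
wheel_0 0.9 [155.9 273.4] 479 ((154.22193908691406, 273.1024169921875), (25.3530216217041, 24.44506072998047), 24.775142669677734)
wheel_0 0.82 [229.  269.6] 492 ((231.02264404296875, 269.5248718261719), (25.157958984375, 25.69609832763672), 47.72631072998047)
wheel_0 0.77 [266.5 270.7] 432 ((266.0, 270.5), (23.33452033996582, 24.748737335205078), 45.0)
wheel_0 0.74 [241.1 182. ] 353 ((239.531005859375, 182.03541564941406), (21.818233489990234, 23.414688110351562), 3.8140745162963867)
wheel_0 0.68 [266.  232.8] 362 ((266.0000305175781, 234.00003051757812), (22.62741470336914, 22.62741470336914), 45.0)
wheel_0 0.59 [231.3 234.4] 486 ((231.97509765625, 233.52261352539062), (25.2252254486084, 25.763364791870117), 47.72631072998047)
chock 0.66 [338.2 231.2] 394 ((336.800048828125, 230.9000244140625), (14.862703323364258, 28.776723861694336), 71.56504821777344)
store 0.9 [492.6 215.4] 9186 ((493.007568359375, 213.83206176757812), (57.563804626464844, 168.7149200439453), 4.497151851654053)
store 0.26 [317.  293.2] 155 ((317.10003662109375, 298.2000427246094), (12.969193458557129, 13.416406631469727), 63.43495178222656)
tray 0.97 [251.  254.6] 4140 ((251.5, 253.0), (74.0, 81.0), 90.0)
tray 0.53 [493.4 214.7] 9275 ((492.8662414550781, 214.52557373046875), (58.37234115600586, 168.98086547851562), 4.8135504722595215)
spot {'centre': [269.3, 231.3], 'score': 0.93}
spot {'centre': [232.3, 236.3], 'score': 0.93}
spot {'centre': [229.9, 272.1], 'score': 0.85}
spot {'centre': [237.6, 185.3], 'score': 0.85}
spot {'centre': [268.2, 270.9], 'score': 0.74}
spot {'centre': [154.6, 275.2], 'score': 0.68}
```

View pics/crop.png

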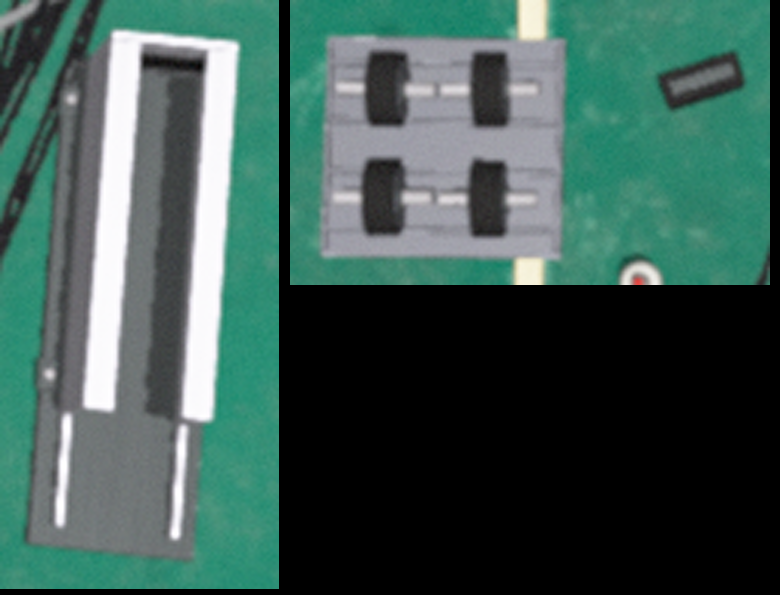

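The crop shows the store's roof corners, its slot and rails, and the tray with four wheels, all sharply. I'll fit the store, tray and chock poses from these corners.

```bash
cat > fit.py <<'E'
from h import *
from scipy.optimize import least_squares
np.set_printoptions(precision=4,suppress=True)
f=grab_frame('top')
S=lambda u,v:(450+(u+.5)/3.1-.5,120+(v+.5)/3.1-.5)
Tr=lambda u,v:(200+(u-290+.5)/3-.5,205+(v+.5)/3-.5)
def fit(obs,mod,x0):
    def res(p):
        c,s=np.cos(p[2]),np.sin(p[2])
        return np.concatenate([proj(f,[p[0]+c*m[0]-s*m[1],p[1]+s*m[0]+c*m[1],m[2]])-o for o,m in zip(obs,mod)])
    r=least_squares(res,x0,loss='soft_l1'); print(r.x,'px res',r.fun.reshape(-1,2).round(1).tolist()); return r.x
# slot corners at mouth + rail ends (inner edges) 
st=fit([S(115,411),S(181,417),S(72,415),S(64,526),S(178,425),S(171,538)],
 [(0,.025,.078),(0,-.025,.078),(0,.041,.024),(-.085,.041,.024),(0,-.041,.024),(-.085,-.041,.024)],[.52,-.31,-.05])
tr=fit([Tr(329,37),Tr(566,38),Tr(562,257),Tr(322,255)],[(.0875,.095,.004),(.0875,-.095,.004),(-.0875,-.095,.004),(-.0875,.095,.004)],[.51,.25,0])
c,s=np.cos(tr[2]),np.sin(tr[2])
for px in [(378,90),(489,90),(384,198),(488,198)]: print('hub',at_z(f,Tr(*px),.034+.015)[:2])
for x in(.043,-.043):
  for y in(.041,-.041): print('grid',tr[0]+c*x-s*y,tr[1]+s*x+c*y)
for p in[(113,31),(240,42),(83,409),(213,420)]: print('roof',at_z(f,S(*p),.078)[:2])
E
python3 fit.py
```

```text
[ 0.5124 -0.3133 -0.0989] px res [[-0.7, -0.3], [0.4, 0.0], [-0.3, -0.2], [-0.4, 0.3], [0.6, 0.1], [0.4, 0.0]]
[ 0.5175  0.249  -0.0059] px res [[-0.0, -0.2], [-0.1, -0.0], [0.1, 0.1], [0.0, 0.1]]
hub [0.5567 0.294 ]
hub [0.5568 0.2085]
hub [0.4736 0.2876]
hub [0.4737 0.208 ]
grid 0.5607021716733327 0.28970252109573275
grid 0.5602146608512402 0.20770397029635373
grid 0.4747036915666669 0.2902138129335371
grid 0.4742161807445744 0.20821526213415809
roof [ 0.7962 -0.2965]
roof [ 0.7878 -0.3897]
roof [ 0.5157 -0.267 ]
roof [ 0.5079 -0.3602]
```

```bash
cat >> h.py <<'E'
import json,os
ST=json.load(open('st.json')) if os.path.exists('st.json') else [0.5124,-0.3133,-0.102]
TR=[.5175,.249,-.0059]
def loc(F,x,y):
    c,s=np.cos(F[2]),np.sin(F[2]); return np.array([F[0]+c*x-s*y,F[1]+s*x+c*y])
def inv(F,p):
    c,s=np.cos(F[2]),np.sin(F[2]); d=np.array(p[:2])-F[:2]; return np.array([c*d[0]+s*d[1],-s*d[0]+c*d[1]])
def down(psi): return (R.from_euler('z',psi)*R.from_euler('x',np.pi)).as_rotvec()
def P(F,x,y,z): return [*loc(F,x,y),z]
E
python3 - <<'E'
from h import *
np.set_printoptions(precision=4,suppress=True)
grab(20); C=[]
for x in (.02,.15):
    movep(P(ST,x,0,.13),down(ST[2])); 
    print('down hit',move_l(P(ST,x,0,.067),.08,until_force=6))
    e=[]
    for s in (1,-1):
        h=move_l(P(ST,x,s*.02,.067),.02,until_force=4); p=inv(ST,get_state()['position']); e.append(p); print(h,p,get_state()['contact_force'])
        move_l(P(ST,x,0,.067),.05)
    C.append((e[0]+e[1])/2); move_l(P(ST,x,0,.13),.12)
C=np.array(C); dy=(C[1,1]-C[0,1])/(C[1,0]-C[0,0]); print(C,dy)
o=loc(ST,0,C[0,1]-dy*C[0,0]); st=[*o,ST[2]+dy]; print(st)
json.dump(st,open('st.json','w')); print(get_state()['clock'],get_state()['q'])
E
```

```text
down hit False
False [0.02   0.0199] [-0.1196  0.597  -0.3867]
False [ 0.02   -0.0199] [-0.1754 -0.3255  0.0123]
down hit False
False [0.15   0.0199] [ 0.0703 -0.2609 -0.2265]
False [ 0.15   -0.0198] [0.1111 0.5607 0.6049]
[[0.02 0.  ]
 [0.15 0.  ]] 9.35838713399401e-05
[np.float64(0.5124003291289981), np.float64(-0.31329678444327125), np.float64(-0.10190641612866005)]
14.2833 [-0.5609  0.739   0.2883  1.1207 -0.      2.6828]
```

Run:
```python
from h import *
np.set_printoptions(precision=4,suppress=True)
C=[];z=.058
for x in (.15,.02):
    movep(P(ST,x,0,.13),down(ST[2])); 
    print('down hit',move_l(P(ST,x,0,z),.08,until_force=6))
    e=[]
    for s in (1,-1):
        move_l(P(ST,x,s*.012,z),.06)
        h=move_l(P(ST,x,s*.034,z),.02,until_force=4); p=inv(ST,get_state()['position']); e.append(p); print(h,p,get_state()['contact_force'])
        move_l(P(ST,x,0,z),.06)
    C.append((e[0]+e[1])/2); move_l(P(ST,x,0,.13),.12)
C=np.array(C)[::-1]; dy=(C[1,1]-C[0,1])/(C[1,0]-C[0,0]); print(C,dy)
o=loc(ST,0,C[0,1]-dy*C[0,0]); st=[*o,ST[2]+dy]; print(st)
json.dump(st,open('st.json','w')); print(get_state()['clock'],get_state()['q'])
```

```text
down hit False
False [0.15   0.0339] [ 0.4283 -0.6003  0.3738]
False [ 0.15   -0.0338] [-0.382   0.3647 -0.0626]
down hit False
False [0.02   0.0339] [-0.8081  0.1819  0.4575]
False [ 0.02   -0.0339] [-0.1832 -0.1895  0.1926]
[[0.02 0.  ]
 [0.15 0.  ]] 0.0001052973480176935
[np.float64(0.5124006803836303), np.float64(-0.3132933495479424), np.float64(-0.10180111878064237)]
27.9833 [-0.6542  0.5119 -0.1201  0.9397 -0.      2.5895]
```

No contact where the slot edges should be, so I need to look.

Run:
```python
from h import *
np.set_printoptions(precision=4,suppress=True)
move_l(P(ST,.02,0,.058),.12); s=get_state(); print(s['position'],s['finger_gap'],s['contact_force'])
f=snap('side'); im=f['img'][:,:,::-1]
a=cv2.resize(im[100:250,200:400],None,fx=4,fy=4,interpolation=cv2.INTER_CUBIC)
cv2.imwrite('pics/s1.png',a); print(proj(f,s['position']),[proj(f,P(ST,0,y,.078)) for y in(.025,-.025)])
```

```text
[ 0.5326 -0.3155  0.0582] 0.0025168870306813977 [-0.5373  0.3003  0.173 ]
[308.9625 183.3519] [array([314.4415, 180.5079]), array([315.8827, 174.8468])]
```

View pics/s1.png

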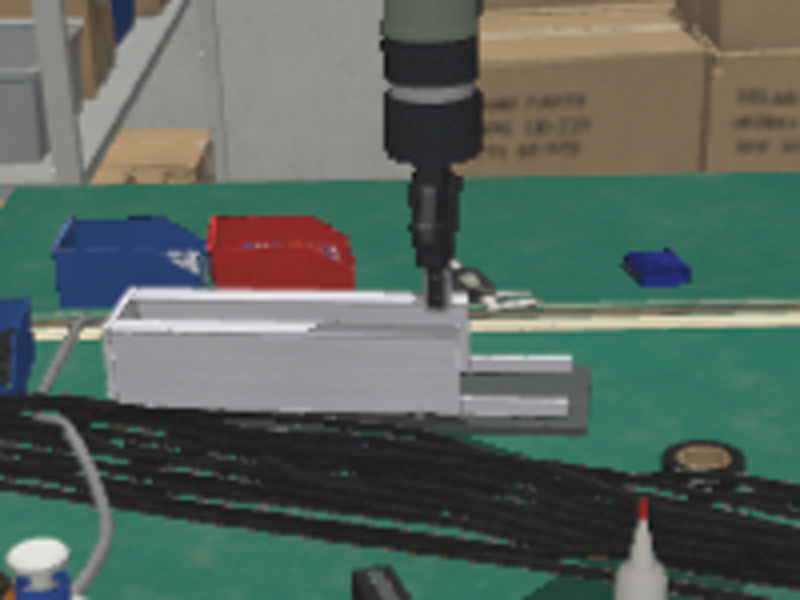

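Run:
```python
from h import *
np.set_printoptions(precision=4,suppress=True)
print(grip_point_offset if 'grip_point_offset' in globals() else None)
move_l(P(ST,.02,0,.12),.12); move_l(P(ST,-.045,0,.12),.12); move_l(P(ST,-.045,0,.04),.1,until_force=6)
print(move_l(P(ST,-.045,0,-.005),.02,until_force=5)); s=get_state(); print(s['position'],s['contact_force'],s['clock'])
f=snap('side'); im=f['img'][:,:,::-1]
g=snap('top'); im2=g['img'][:,:,::-1]
a=np.hstack([cv2.resize(im[130:220,270:350],None,fx=5,fy=5,interpolation=cv2.INTER_CUBIC),cv2.resize(im2[200:290,460:540],None,fx=5,fy=5,interpolation=cv2.INTER_CUBIC)])
cv2.imwrite('pics/s2.png',a); print(proj(f,s['position']),proj(g,s['position']))
```

```text
0.0187
False
[ 0.4677 -0.3088 -0.0049] [ 0.0687 -0.193  -0.1181] 33.4917
[329.476  201.9501] [485.1399 274.84  ]
```

View pics/s2.png

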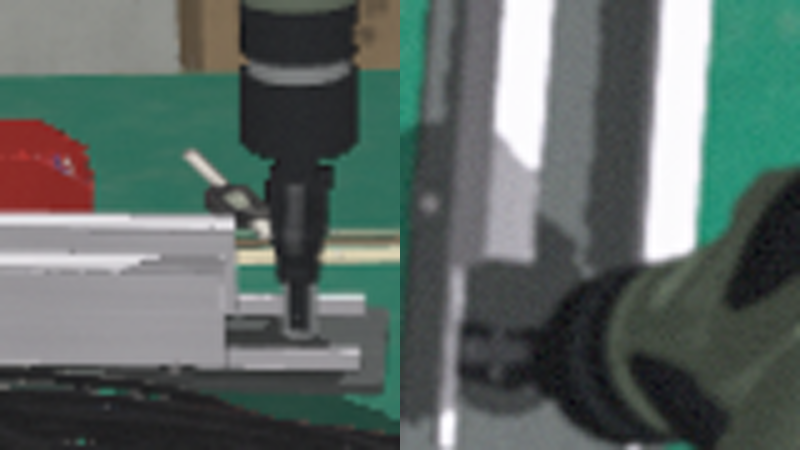

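Run:
```python
from h import *
np.set_printoptions(precision=4,suppress=True)
print(move_l(P(ST,-.045,0,-.03),.015,until_force=5)); s=get_state(); print(s['position'],s['contact_force'],s['finger_gap'],s['grasp_force'],s['clock'],s['q'])
```

```text
True
[ 0.4677 -0.3088 -0.0109] [-0.8815  0.5197  5.2525] 0.0013120537916654898 2.5472718849778175 34.2833 [-0.7152  0.5856 -0.4223  0.5628 -0.      2.5282]
```

The shut tips touch the plate 21 mm above the reported TCP. I'll apply that offset and probe the slot again, deeper.

```bash
echo "DZ=-.021  # reported TCP z = tip z + DZ" >> h.py
python3 - <<'E'
from h import *
np.set_printoptions(precision=4,suppress=True)
move_l(P(ST,-.045,0,.09),.15)
C=[];z=.058+DZ
for x in (.02,.14):
    move_l(P(ST,x,0,.09),.15)
    print('down hit',move_l(P(ST,x,0,z),.08,until_force=6))
    e=[]
    for s in (1,-1):
        h=move_l(P(ST,x,s*.03,z),.025,until_force=4); p=inv(ST,get_state()['position']); e.append(p); print(h,p,get_state()['contact_force'])
        move_l(P(ST,x,0,z),.06)
    C.append((e[0]+e[1])/2); move_l(P(ST,x,0,.09),.12)
C=np.array(C); dy=(C[1,1]-C[0,1])/(C[1,0]-C[0,0]); print(C,dy)
o=loc(ST,0,C[0,1]-dy*C[0,0]); st=[*o,ST[2]+dy]; print(st)
json.dump(st,open('st_new.json','w')); print(get_state()['clock'],get_state()['q'])
E
```

```text
down hit False
True [0.0201 0.01  ] [ 0.1704 -1.9192  1.0039]
True [ 0.0195 -0.0125] [0.7712 0.8198 0.0964]
down hit False
True [0.14 0.01] [ 0.8277 -0.8214  1.0635]
True [ 0.1396 -0.0124] [0.0571 0.5535 0.7152]
[[ 0.0198 -0.0013]
 [ 0.1398 -0.0012]] 0.0002869109119981997
[np.float64(0.5122714574110324), np.float64(-0.3145583284209455), np.float64(-0.10151420786864417)]
43.3333 [-0.5667  0.7537  0.2128  1.0377 -0.0005  2.6771]
```

```bash
mv st_new.json st.json
cat >> h.py <<'E'
def pick(tx,ty):
    psi=TR[2]; zg=.034+.009+DZ
    let_go(); movep(P(TR,tx,ty,.13),down(psi))
    hit=move_l(P(TR,tx,ty,zg),.1,until_force=8)
    grab(40); s=get_state(); print('pick hit',hit,s['position'].round(4),'gap',round(s['finger_gap'],3),'F',round(s['grasp_force'],1))
    if not hit: 
        move_l(P(TR,tx,ty,.16),.12); s=get_state(); print('lifted gap',round(s['finger_gap'],3),s['contact_force'].round(2),round(s['clock'],1))
    return not hit
def place():
    psi=ST[2]; movep(P(ST,-.045,0,.13),down(psi))
    zg=.040+.009+DZ
    move_l(P(ST,-.045,0,zg+.006),.1)
    h=move_l(P(ST,-.045,0,zg-.002),.02,until_force=3); s=get_state(); print('place',h,s['position'].round(4),s['contact_force'].round(1),round(s['finger_gap'],3))
    let_go(); move_l(P(ST,-.045,0,.09),.1)
def push(xe,f=12):
    move_l(P(ST,-.115,0,.09),.12); grab(20)
    print('low',move_l(P(ST,-.115,0,.042+DZ),.1,until_force=6))
    h=move_l(P(ST,xe,0,.042+DZ),.07,until_force=f); s=get_state(); print('push',h,inv(ST,s['position']).round(4),s['contact_force'].round(1),round(s['clock'],1))
    move_l(P(ST,xe-.012,0,.042+DZ),.08); move_l(P(ST,xe-.012,0,.11),.12)
E
python3 - <<'E'
from h import *
move_l(P(ST,.14,0,.13),.15)
if pick(-.043,-.041):
    place(); move_l(P(ST,-.115,0,.13),.12)
    print(get_state()['clock'])
    f=snap('side'); im=f['img'][:,:,::-1]
    cv2.imwrite('pics/s3.png',cv2.resize(im[130:330,220:400],None,fx=3,fy=3,interpolation=cv2.INTER_CUBIC))
E
```

```text
pick hit False [0.4744 0.2082 0.0223] gap 0.274 F 41.3
lifted gap 0.267 [-0.19  0.26 -2.19] 52.2
place True [ 0.468  -0.3104  0.0283] [-0.2  0.3  3.6] 0.27
60.35
```

```bash
ls -la pics/s3.png
```

```text
-rw-r--r-- 1 agent agent 339441 Dec  2 07:55 pics/s3.png
```

View pics/s3.png

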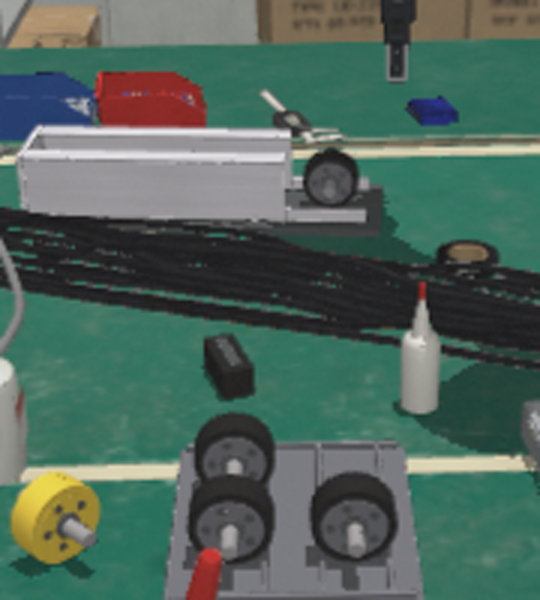

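The wheel stands upright on the run-in, at about crop (330,178), and three remain in the tray. Next I'll push it in, then pick and place the second.

Run:
```python
from h import *
push(.03); f=snap('top'); im=f['img'][:,:,::-1]
if pick(.043,-.041): place()
print(get_state()['clock']); g=snap('side')['img'][:,:,::-1]
cv2.imwrite('pics/s4.png',np.hstack([cv2.resize(im[120:310,450:540],None,fx=3,fy=3),cv2.resize(g[130:320,230:380],None,fx=3,fy=3)]))
```

```text
low False
push False [ 0.0297 -0.    ] [-0.2  0.7  0.8] 64.7
pick hit False [0.5604 0.2077 0.0223] gap 0.27 F 42.2
lifted gap 0.273 [ 0.33 -0.03 -2.66] 74.4
place True [ 0.468  -0.3104  0.0283] [0.2 0.6 4.7] 0.272
81.725
```

View pics/s4.png

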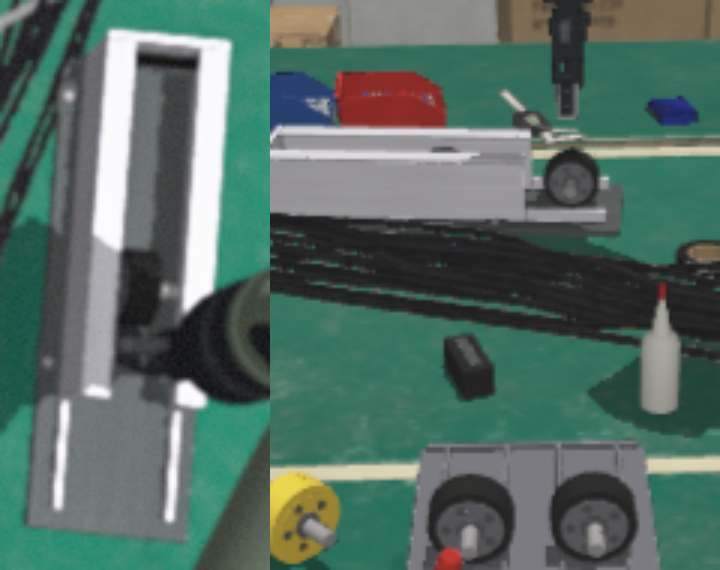

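Wheel 1 is inside the slot at about (140,285) in the crop, and wheel 2 stands in the run-in. I'll do the rest the same way.

Run:
```python
from h import *
push(.03)
if pick(-.043,.041):
    place(); push(.03)
    if pick(.043,.041): place(); push(.014)
movep(P(ST,-.115,.15,.2),down(ST[2]))
f=snap('top'); im=f['img'][:,:,::-1]; g=snap('side')['img'][:,:,::-1]
for r in tip_of('top','chock_mid')+spot_in('top','chock'): print('chock',round(r['score'],2),r['centre'],at_z(f,r['centre'],.015)[:2])
for r in silhouettes('top','chock')[:2]:
    k,_=cv2.findContours(r['mask'].astype(np.uint8),0,2); print(r['score'],[at_z(f,p,.03)[:2].round(4).tolist() for p in cv2.boxPoints(cv2.minAreaRect(max(k,key=cv2.contourArea)))])
print(get_state()['clock'])
cv2.imwrite('pics/s5.png',np.hstack([cv2.resize(im[120:310,450:540],None,fx=3,fy=3),cv2.resize(im[200:295,305:375],None,fx=6,fy=6)]))
```

```text
low False
push False [0.0297 0.    ] [ 1.  -0.4  0.6] 86.3
pick hit False [0.4748 0.2904 0.0223] gap 0.271 F 42.0
lifted gap 0.269 [-0.29  0.17 -1.22] 95.8
place True [ 0.468  -0.3104  0.0282] [-0.5  0.6  4.5] 0.268
low False
push False [ 0.0297 -0.    ] [0.8 0.7 0.9] 107.6
pick hit False [0.5609 0.29   0.0223] gap 0.272 F 42.7
lifted gap 0.27 [ 0.1  -0.06 -2.08] 117.1
place True [ 0.468  -0.3104  0.0282] [0.4 0.5 4.1] 0.268
low False
push False [ 0.0138 -0.    ] [-0.5  0.1 -0.6] 128.7
chock 0.9 [336.5, 231.2] [0.56947545 0.04564935]
chock 0.66 [336.1, 231.4] [0.56899616 0.04659738]
0.56 [[0.5722, 0.0788], [0.5926, 0.0183], [0.5621, 0.0083], [0.5418, 0.0686]]
130.95
```

View pics/s5.png

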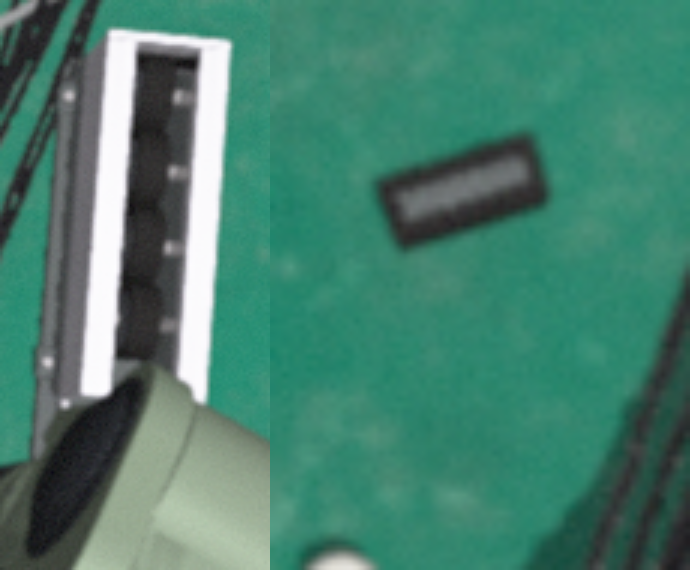

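All four wheels stand in line under the roof, with axles at crop rows 98, 173, 248 and 326. The chock hasn't moved and sits at about (0.568, 0.045), yaw about 0.3. Fetching it now.

Run:
```python
from h import *
c=[.568,.045]; psi=.30+np.pi/2; let_go()
movep([*c,.13],down(psi)); print(move_l([*c,.013+DZ],.1,until_force=8))
grab(40); s=get_state(); print(s['position'],s['finger_gap'],s['grasp_force'])
move_l([*c,.13],.12); print(get_state()['finger_gap'])
ps=ST[2]+np.pi/2; x=-.055
movep(P(ST,x,0,.13),down(ps)); move_l(P(ST,x,0,.030+DZ),.1)
print(move_l(P(ST,x,0,.019+DZ),.015,until_force=3)); s=get_state(); print(s['position'],s['contact_force'])
let_go(); move_l(P(ST,x,0,.13),.08); movep(P(ST,x-.05,.25,.2),down(ps))
f=snap('top'); im=f['img'][:,:,::-1]; g=snap('side')['img'][:,:,::-1]
for r in tip_of('top','chock_mid'): print(round(r['score'],2),inv(ST,at_z(f,r['centre'],.025)))
print(get_state()['clock'])
cv2.imwrite('pics/s6.png',np.hstack([cv2.resize(im[120:310,450:540],None,fx=3,fy=3),cv2.resize(g[130:320,230:380],None,fx=3,fy=3)]))
```

```text
False
[ 0.56831172  0.04501501 -0.00771488] 0.31731951253331714 40.85106432437897
0.3165634881269174
True
[ 0.45763138 -0.30906144  0.00229289] [-0.57314797 -0.64485425  4.98019554]
0.83 [-0.045118    0.00154117]
0.47 [0.19814894 0.00171128]
143.275
```

View pics/s6.png

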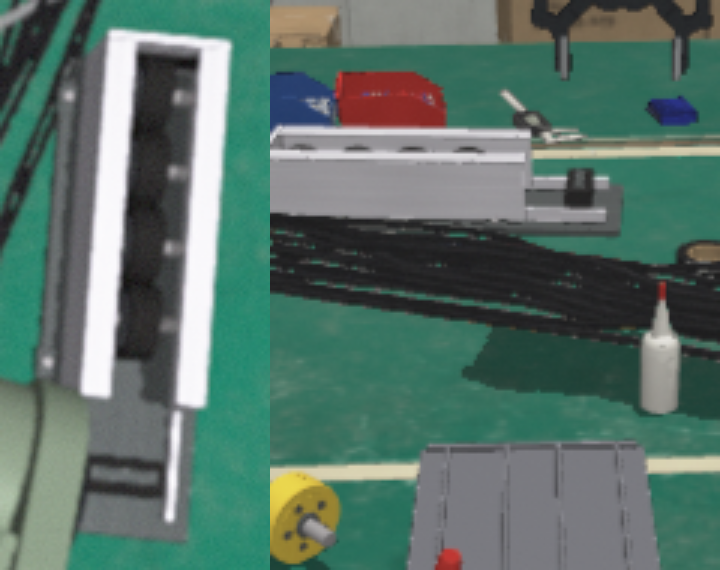

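The chock lies flat and square between the rails, at about (125,475) in the top crop. All four wheels stand behind it, and the hand is clear.

```bash
python3 -c "
from h import *
print(sign_off(), get_state()['clock'])"
```

```text
the job is handed in; nothing more can be done
the job is handed in; nothing more can be done
```

All four wheels stand upright under the store's roof, the chock lies flat across the run-in about 50 mm before the mouth, and I handed the job in at about 143 s of the 208 s allowed; the sign-off gave no verdict.

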